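Tip the cleaned transducers out of the drain pan

TASK

The two cleaned transducers have drained in the tipping pan: take the pan by its handle bar and tip it to the 30 degree mark (no steeper than 40, so that they slide and do not drop), hold it there until both have slid out under the gate into the grey tray, then bring the pan back fully level on its rests and let go. Do not touch the transducers, and leave the other things on the bench where they are.

Things in the scene. Friction and masses are not known exactly. Their poses are not given: they have to be found in the camera images.
- pan (a joint): tilt of the tipping pan about its level pivot line: 0 = level, lying on its two rubber rests (end stop); grows as the handle end rises and the pouring lip sinks; 0.524 = 30 degrees; mechanical stop at 1.05. The pivot has friction washers: the pan stays about where it is left, and moving the handle takes 2 to 6 N.
- pivot (a point): middle of the pan's pivot line on its steel stand, 104 mm above the bench; fixed during the task. x along the pivot line, z up, y level towards the tray, the way the pan pours. Stand: 136 x 100 mm foot, two cheeks 112 mm apart outside, 117 mm high; on its -x side a scale plate with pointer: marks every 5 degrees, longer every 15, a heavy bar at 30.
- handle (a point): middle of the pan's handle, a black round bar 16 mm thick, 62 mm long, parallel to the pivot line, 37 mm clear of the pan's back wall, between thin arms 72 mm apart. Pan level: 100 mm behind the pivot line (pivot y = -0.100) and 46 mm above it, 150 mm above the bench; it moves on a circle of 110 mm radius about the pivot line. Only bench below. Turns with the pan, x along the bar.
- lip (a point): middle of the pouring edge of the pan's floor: 95 mm ahead of the pivot line, 8 mm above it when level. The pan is an open sheet-steel trough 150 x 84 x 45 mm; at the lip hangs a gate, hinged on the rim, that swings outward by its own weight as the pan tips and shuts when it is level. On the smooth floor things begin to slide at 14 to 26 degrees; at 30 they are out within 2 s.
- tray: grey open parts tray, 160 x 240 x 42 mm with 2 mm walls and three compartments, standing loose on the bench under the lip; origin under its centre, its x axis along the 160 mm side (in line with the pour), y along the 240 mm side. The lip passes above its wall.
- transducer_a: pressure transducer, a steel and black cylinder with a hexagon, 88 mm long, 27 to 31 mm thick, about 0.17 kg, lying along the pour in the pan on the robot's side; origin at its underside's middle, y along it.
- transducer_b: a second one, the same, beside it in the pan.
- oil_bottle: bystander: squeeze bottle of gauge oil, 58 mm thick, 180 mm high, standing left behind the tray; origin under its centre.
- spanner: bystander: open-ended spanner 198 mm long, lying near the bench's front edge on the right; origin under its middle.
- tape: bystander: roll of black tape, 55 mm across, 19 mm high, lying behind the blue calibrator on the left; origin under its centre.

How it is judged:
On the way, in this order (a step that is already met when the one before it is completed fails the run):
1. the pan is held tipped at 30 degrees (24 to 36) for half a second (value of joint pan between 0.42 and 0.63 rad), for 0.5 s.
2. the pan is back level on its rests (within 3 degrees) (value of joint pan below 0.05 rad), for 0.2 s.
At the end, for the whole second after the job is handed in: The pan is level on its rests (within 3 degrees) and both transducers are at rest in the grey tray, their middles within its walls and less than 70 mm above its foot (value of joint pan below 0.05 rad and x of transducer_a in the frame of tray between -0.078 and 0.078 m and y of transducer_a in the frame of tray between -0.118 and 0.118 m and z of each of transducer_a, transducer_b in the frame of tray below 0.07 m and x of transducer_b in the frame of tray between -0.078 and 0.078 m and y of transducer_b in the frame of tray between -0.118 and 0.118 m and linear speed of each of transducer_a, transducer_b below 0.03 m/s); the robot touches nothing.
It fails at once if the pan is tipped past 42 degrees (value of joint pan above 0.73 rad).
It fails at once if the robot touches a transducer (contact force between any of the fingers, the arm and transducer_a above 1 N or contact force between any of the fingers, the arm and transducer_b above 1 N).
It fails at once if a bystander is pushed more than 20 mm (distance of any of oil_bottle, spanner, tape from where it was at the start of the episode above 0.02 m).
It also fails if it takes over 35 s, if anything falls off the work surface, if the arm or the gripper's body presses on something with over 40 N, if the wrist force passes 120 N, or if a joint passes its speed limit or range.

ROBOT

A 6-joint arm with a two-finger parallel gripper is mounted at the origin on a cart in front of the work surface, level with it; the furniture and walls round the work are solid. World frame = base frame: x ahead of the robot, y to its left, z up, the work surface at z = 0. Lengths are in m, angles in rad, forces in N, time in s.
With the tool pointing down it reaches from about 0.375 to 0.975 m from the base axis. Payload 3.8 kg.
Tool frame: the origin (TCP) lies at the very end of the fingers, on their centre line; the grasp point (between the pads) lies 19 mm behind it; z points along the fingers, y is the line along which they close (so a half turn about z gives the same grasp; the last joint's range is limited). The gripper opens to 88 mm and grips with 3 to 60 N. Pads are 18 mm wide; open, the fingers measure 123 mm over their backs; the gripper's body (75 mm by 187 mm) begins 45 mm behind the grasp point.
Start: joints at [1.31, 0.264, 1.604, -0, 1.274, -0.037], TCP at [0.15, 0.658, 0.239] pointing down, gripper open.
Joint ranges: [-2.63, 2.63], [-0.94, 2.18], [0.31, 2.57], [-1.31, 4.45], [0, 2.66], [-2.55, 2.55]. Speed limits (rad/s): [2.57, 2.57, 3.14, 3.14, 3.14, 3.14].

INTERFACE

Orientations are given as a rotation vector (axis times angle).
In Python, from bench import r gives the robot as it stands. The module is installed in compiled form; this text tells all that it offers.
- The arm moves only by the tool drive_tool, never from a script. Its argument "plan" is a list of rows, each an object with "gripper": the closure, from 0 (fully open) to 1 (shut); "translation": the shift along the tool's x, y, z in cm, a list of three; "rot": the turn, a rotation vector about the tool's x, y, z in degrees, a list of three. A call has 1 to 5 rows; each row shifts and turns the commanded pose from where the row before left it, along the tool's axes as they then stand; what a row does not reach is not made up. A row lasts 1/10 s, in which the tool goes at most 50 mm and 8.59 degrees, less where a joint would pass 70% of its speed; a pose out of reach is approached as far as the arm can. A call is refused whole if a number of a shift passes 5 or a number of a turn 8.59, either way. A call with a gripper value outside its range is refused whole. The fingers move at their own pace and stop on an object; "grip_force" is the grip in N (left out, the last holds). Time passes only in rows, so rows that do not move let the fingers close. It gives the time, the measured TCP pose, the force, the opening and the grip force at its end, in the units of the state.
- r.observe(): the state, without advancing time (a new reading comes with each control period).
- r.grab_frame(name): name is "scene" or "top"; returns a dict with "image" (384x512x3 uint8, red, green, blue), "fx", "fy", "cx", "cy" (pixels), "rvec" (rotation vector, rad) and "tvec" (3), from world to camera coordinates, as OpenCV has them. Camera axes: x right, y down, z forward; pixel columns grow to the right and rows downward; lengths in m; the calibration is good to about 2 mm. A picture is of the moment at which its call begins. There is no depth.
- r.finish_job(): hands the job in; it is judged then, once.
Trained networks look in a picture, given as the dict that the camera call returned (one of the last four; its "shot" number tells which), for a name from the list of things; names that differ only in an ending like _2 or _b are one class to them, and where a whole thing is asked for, a point or a joint stands for the part that bears it (a point fixed in the world has none). Each returns a list of dicts, best first, with "confidence" (0 to 1); they miss things now and then, are a little off and sometimes report something else, mostly with a low value. They report only what shows in the picture. A call takes as long as a camera call.
- r.spot_in(picture, target): "point" ([x, y, z] in m, in world coordinates, good to about 4 mm: the middle of the surface that is visible of it).
The state is a dict: "time": time; "joints": joint angles; "joint_vel": joint speeds; "joint_efforts": joint torques, N m; "tool_pos": TCP position; "tool_rot": TCP orientation; "force": force on the tool from outside, world axes, zero at the start; "wrist_torque": the same for the moment, N m; "grip_width": opening from 0.0 (shut) to 1.0 (fully open); "finger_force": force on a finger pad.
Only numpy, scipy, OpenCV 4.12 (cv2) and the standard library are available. Lean on these libraries where they do the work, as an engineer would, in place of code of your own. Each camera call takes 0.05 s, during which the arm holds its last target. There are 200 camera calls.

## Working session

There is one attempt and no reset: what is moved stays moved. The work goes in short steps, Python scripts to look and compute and a tool call to move; the robot and the scene stay as the last step left them, time stands still between calls to the robot, and variables do not carry over. Pictures are saved under pics/ and viewed, at most 10 in all, crops included, and the job is handed in when it is done.

Besides the shell and the picture viewer there is one more tool, called after "Call:" by a JSON object that holds its "op" and its "data", one argument or row to a line. drive_tool: Moves the arm, as the interface text tells. Its arguments: {"type":"object","properties":{"plan":{"type":"array"},"grip_force":{"type":"number"}},"required":["plan"]}

```bash
mkdir -p pics
python3 - <<'E'
from bench import r
import cv2
for n in("scene","top"):
    f=r.grab_frame(n); cv2.imwrite(f"pics/{n}0.png",f["image"][:,:,::-1])
    R=cv2.Rodrigues(f["rvec"])[0]; print(n,f["fx"],f["cx"],f["cy"],"cam at",-R.T@f["tvec"])
    for t in("pan","handle","lip","tray","transducer_a","oil_bottle","spanner","tape"):
        print(t,[(d["point"],round(d["confidence"],2)) for d in r.spot_in(f,t)][:3])
s=r.observe(); print(s)
E
```

```text
scene 477.9526825215057 260.31218091397994 194.84720794752795 cam at [-0.61473094 -0.6705734   0.85664531]
pan [([0.5487, -0.1682, 0.1424], 0.9)]
handle [([0.5464, -0.1709, 0.1428], 0.7)]
lip [([0.5423, -0.1715, 0.1413], 0.8)]
tray [([0.533, -0.0562, 0.0174], 0.82)]
transducer_a []
oil_bottle []
spanner [([0.3657, -0.3184, 0.0027], 0.72)]
tape []
top 349.8239832087636 257.65026217626587 189.88663334828908 cam at [0.41873185 0.00455963 1.12853867]
pan [([0.5604, -0.1764, 0.1185], 0.61)]
handle [([0.5635, -0.1735, 0.1185], 0.63)]
lip [([0.5649, -0.1774, 0.1171], 0.61)]
tray [([0.5615, -0.0617, 0.0051], 0.94)]
transducer_a [([0.54, -0.1812, 0.1322], 0.75), ([0.3683, -0.3149, 0.0033], 0.74), ([0.5711, -0.1909, 0.1335], 0.64)]
oil_bottle [([0.6486, 0.2208, 0.1093], 0.9), ([0.5559, -0.1874, 0.1145], 0.39)]
spanner [([0.3657, -0.3151, 0.0086], 0.5)]
tape [([0.6778, 0.361, 0.017], 0.52)]
{'time': 0.9, 'joints': array([ 1.31009224e+00,  2.63878974e-01,  1.60400452e+00,  3.25735238e-05,
        1.27370528e+00, -3.68777471e-02]), 'joint_vel': array([-0.00077541,  0.00055143,  0.00064733, -0.00048776,  0.00082289,
       -0.000376  ]), 'joint_efforts': array([ 3.11906551e-04, -5.02034104e+01, -3.57266092e+01,  7.30250962e-02,
        1.82103203e-02, -9.03639659e-06]), 'tool_pos': array([0.14979905, 0.65815933, 0.23871746]), 'tool_rot': array([-3.50863653e-01, -3.12190794e+00, -1.32794379e-05]), 'force': array([-0.00441574,  0.14597891,  0.24735798]), 'wrist_torque': array([-0.01774026, -0.0461586 , -0.01861578]), 'finger_force': 0.0, 'grip_width': 0.9997557032678287}
```

Run:
```python
import cv2
a=cv2.imread("pics/top0.png"); cv2.imwrite("pics/top0c.png",cv2.resize(a,(800,600),interpolation=cv2.INTER_CUBIC))
a=cv2.imread("pics/top0.png")[180:300,140:340] if 0 else a
b=cv2.imread("pics/scene0.png"); cv2.imwrite("pics/scene0c.png",cv2.resize(b,(800,600),interpolation=cv2.INTER_CUBIC))
```

```text
(no output)
```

View pics/top0c.png

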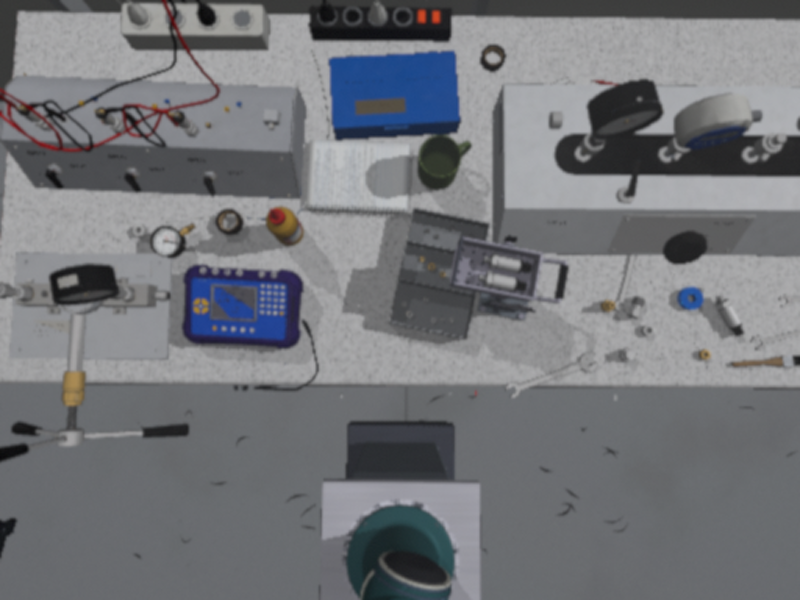

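View pics/scene0c.png

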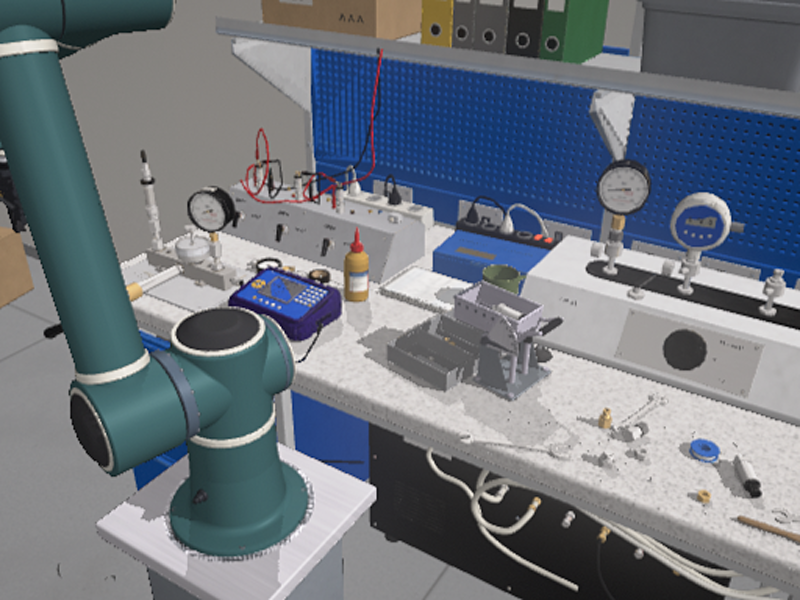

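```bash
cat > h.py <<'E'
import cv2,numpy as np
def ray(f,u,v,z):
    R=cv2.Rodrigues(f["rvec"])[0]; c=-R.T@f["tvec"]
    d=R.T@np.array([(u-f["cx"])/f["fx"],(v-f["cy"])/f["fy"],1]); return c+d*(z-c[2])/d[2]
def proj(f,P):
    K=np.array([[f["fx"],0,f["cx"]],[0,f["fy"],f["cy"]],[0,0,1.]])
    return cv2.projectPoints(np.array(P,float).reshape(-1,3),f["rvec"],f["tvec"],K,None)[0][:,0]
E
python3 - <<'E'
from bench import r
import cv2,numpy as np
from h import *
f=r.grab_frame("top"); g=r.grab_frame("scene")
np.savez("cal.npz",**{a+k:np.array(d[k]) for a,d in(("t",f),("s",g)) for k in("fx","fy","cx","cy","rvec","tvec")})
a=f["image"][140:215,270:370,::-1]; b=g["image"][165:260,235:365,::-1]
A=cv2.resize(a,None,fx=6,fy=6,interpolation=cv2.INTER_CUBIC);B=cv2.resize(b,None,fx=6,fy=6,interpolation=cv2.INTER_CUBIC)
cv2.imwrite("pics/tz.png",A);cv2.imwrite("pics/sz.png",B)
print(A.shape,B.shape)
R=cv2.Rodrigues(r.observe()["tool_rot"])[0];print(R.round(3))
E
```

```text
(450, 600, 3) (570, 780, 3)
[[-0.975  0.222 -0.   ]
 [ 0.222  0.975 -0.   ]
 [ 0.    -0.    -1.   ]]
```

View pics/tz.png

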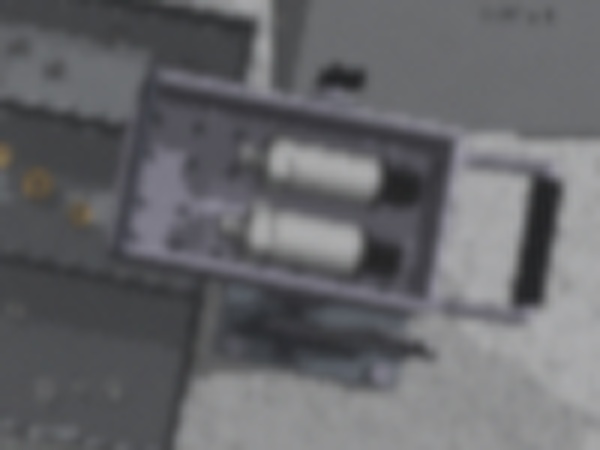

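View pics/sz.png

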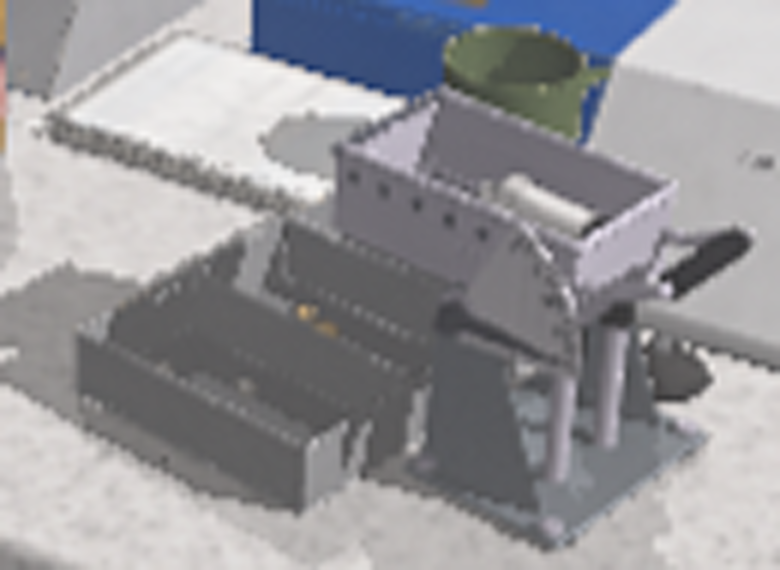

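Run:
```python
import numpy as np,cv2
from h import *
c=np.load("cal.npz");F={a:{k:c[a+k] for k in("fx","fy","cx","cy","rvec","tvec")} for a in "ts"}
T=lambda u,v:((u+.5)/6-.5+270,(v+.5)/6-.5+140)
S=lambda u,v:((u+.5)/6-.5+235,(v+.5)/6-.5+165)
print("bar top cam",ray(F["t"],*T(538,241),.153),"ends",ray(F["t"],*T(547,178),.153),ray(F["t"],*T(528,304),.153))
print("bar scene",ray(F["s"],*S(706,264),.150),"ends",ray(F["s"],*S(672,286),.15),ray(F["s"],*S(742,240),.15))
# rim corners z=.104+.053
for p in((160,72),(460,132),(430,302),(118,255)): print("rim",ray(F["t"],*T(*p),.157))
print("cabinet low edge",ray(F["t"],*T(500,135),0.0), "top edge col500-800 row205", ray(F["t"],510*.64,205*.64,.18))
print("tray far corner",ray(F["t"],*T(255,15),.042),"trans a",ray(F["t"],*T(330,242),.14),ray(F["t"],*T(335,172),.14))
```

```text
bar top cam [ 0.54135532 -0.28573197  0.153     ] ends [ 0.57123105 -0.29055164  0.153     ] [ 0.5116458  -0.28047147  0.153     ]
bar scene [ 0.53710737 -0.28945351  0.15      ] ends [ 0.50915035 -0.28355381  0.15      ] [ 0.56818146 -0.29562372  0.15      ]
rim [ 0.61937649 -0.10814211  0.157     ]
rim [ 0.59205597 -0.24889325  0.157     ]
rim [ 0.51182401 -0.23362692  0.157     ]
rim [ 0.53263212 -0.08832772  0.157     ]
cabinet low edge [ 0.6185999  -0.31165255  0.        ] top edge col500-800 row205 [ 0.6726712  -0.18919178  0.18      ]
tray far corner [ 0.67406613 -0.17167246  0.042     ] trans a [ 0.54168031 -0.19066917  0.14      ] [ 0.57528379 -0.19339542  0.14      ]
```

Call:
{"op": "drive_tool", "data": {
  "plan": [
    {"gripper": 0.57, "translation": [0, 0, -4.5], "rot": [0, 0, 0]},
    {"gripper": 0.57, "translation": [0, 0, -4.5], "rot": [0, 0, 0]},
    {"gripper": 0.57, "translation": [-2.8, -4, 0], "rot": [0, 0, 0]},
    {"gripper": 0.57, "translation": [-2.8, -4, 0], "rot": [0, 0, 0]},
    {"gripper": 0.57, "translation": [-2.8, -4, 0], "rot": [0, 0, 0]}
  ],
  "grip_force": 20
}}

```text
time: 1.5
tool_pos: [0.2055, 0.5215, 0.3293]
tool_rot: [0.349, 3.121, 0.002]
force: [1.4, 1.0, 1.0]
grip_width: 0.57
finger_force: 0.0
```

Call:
{"op": "drive_tool", "data": {
  "plan": [
    {"gripper": 0.57, "translation": [-2.8, -4, 0], "rot": [0, 0, 0]},
    {"gripper": 0.57, "translation": [-2.8, -4, 0], "rot": [0, 0, 0]},
    {"gripper": 0.57, "translation": [-2.8, -4, 0], "rot": [0, 0, 0]},
    {"gripper": 0.57, "translation": [-2.8, -4, 0], "rot": [0, 0, 0]},
    {"gripper": 0.57, "translation": [-2.8, -4, 0], "rot": [0, 0, 0]}
  ]
}}

```text
time: 2.0
tool_pos: [0.2974, 0.2946, 0.329]
tool_rot: [0.349, 3.121, 0.001]
force: [0.5, -0.3, 0.4]
grip_width: 0.431
finger_force: 0.0
```

Call:
{"op": "drive_tool", "data": {
  "plan": [
    {"gripper": 0.57, "translation": [-2.8, -4, 0], "rot": [0, 0, 0]},
    {"gripper": 0.57, "translation": [-2.8, -4, 0], "rot": [0, 0, 0]},
    {"gripper": 0.57, "translation": [-2.8, -4, 0], "rot": [0, 0, 0]},
    {"gripper": 0.57, "translation": [-2.8, -4, 0], "rot": [0, 0, 0]},
    {"gripper": 0.57, "translation": [-2.8, -4, 0], "rot": [0, 0, 0]}
  ]
}}

```text
time: 2.5
tool_pos: [0.3896, 0.0684, 0.3292]
tool_rot: [0.35, 3.12, 0.001]
force: [0.2, 0.4, 0.8]
grip_width: 0.432
finger_force: 0.0
```

Call:
{"op": "drive_tool", "data": {
  "plan": [
    {"gripper": 0.57, "translation": [-2.8, -4, 0], "rot": [0, 0, 0]},
    {"gripper": 0.57, "translation": [-2.8, -4, 0], "rot": [0, 0, 0]},
    {"gripper": 0.57, "translation": [-2.8, -4, 0], "rot": [0, 0, 0]},
    {"gripper": 0.57, "translation": [-2.8, -4, 0], "rot": [0, 0, 0]},
    {"gripper": 0.57, "translation": [-2.8, -4, 0], "rot": [0, 0, 0]}
  ]
}}

```text
time: 3.0
tool_pos: [0.4818, -0.1579, 0.329]
tool_rot: [0.352, 3.121, -0.0]
force: [0.4, 0.1, -0.7]
grip_width: 0.436
finger_force: 0.0
```

Call:
{"op": "drive_tool", "data": {
  "plan": [
    {"gripper": 0.57, "translation": [-2.8, -3.8, 0], "rot": [0, 0, 0]},
    {"gripper": 0.57, "translation": [-2.8, -3.8, 0], "rot": [0, 0, 0]},
    {"gripper": 0.57, "translation": [-2.8, -3.8, 0], "rot": [0, 0, 0]},
    {"gripper": 0.57, "translation": [0, 0, 4], "rot": [0, 0, -2.8]},
    {"gripper": 0.57, "translation": [0, 0, 4], "rot": [0, 0, 0]}
  ]
}}

```text
time: 3.5
tool_pos: [0.5395, -0.288, 0.2492]
tool_rot: [0.276, 3.126, -0.003]
force: [-0.7, 0.4, -1.0]
grip_width: 0.43
finger_force: 0.0
```

Call:
{"op": "drive_tool", "data": {
  "plan": [
    {"gripper": 0.57, "translation": [0, 0, 3], "rot": [0, 0, 0]},
    {"gripper": 0.57, "translation": [0, 0, 0], "rot": [0, 0, 0]},
    {"gripper": 0.57, "translation": [0, 0, 0], "rot": [0, 0, 0]}
  ]
}}

```text
time: 3.8
tool_pos: [0.5379, -0.2855, 0.2188]
tool_rot: [-0.274, -3.129, -0.001]
force: [1.3, 0.1, 0.2]
grip_width: 0.433
finger_force: 0.0
```

Run:
```python
from bench import r
import cv2,numpy as np
f=r.grab_frame("top"); g=r.grab_frame("scene")
A=cv2.resize(f["image"][130:230,270:400,::-1],None,fx=3,fy=3,interpolation=cv2.INTER_CUBIC)
B=cv2.resize(g["image"][110:260,270:400,::-1],None,fx=4,fy=4,interpolation=cv2.INTER_CUBIC)[:600]
C=np.zeros((600,390,3),np.uint8);C[:300]=A
cv2.imwrite("pics/pre.png",cv2.resize(np.hstack([C,B]),None,fx=.87,fy=.87))
s=r.observe();print(s["time"],s["tool_pos"],cv2.Rodrigues(s["tool_rot"])[0].round(3))
```

```text
3.9 [ 0.53938965 -0.286214    0.22145768] [[-0.985  0.174  0.004]
 [ 0.174  0.985 -0.002]
 [-0.004 -0.001 -1.   ]]
```

View pics/pre.png

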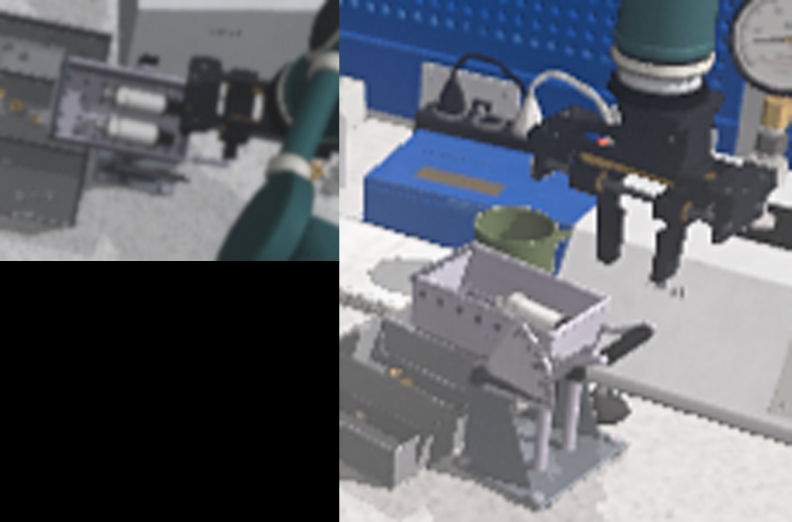

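Aligned: the fingers stand straight above the black bar (view px 630,345), and the rim and the cabinet are clear of them. Descending.

Call:
{"op": "drive_tool", "data": {
  "plan": [
    {"gripper": 0.57, "translation": [0, 0, 2.5], "rot": [0, 0, 0]},
    {"gripper": 0.57, "translation": [0, 0, 2], "rot": [0, 0, 0]},
    {"gripper": 0.57, "translation": [0, 0, 1.5], "rot": [0, 0, 0]},
    {"gripper": 0.57, "translation": [0, 0, 0], "rot": [0, 0, 0]}
  ]
}}

```text
time: 4.3
tool_pos: [0.5376, -0.2851, 0.158]
tool_rot: [-0.274, -3.128, -0.001]
force: [-0.1, -0.1, 0.1]
grip_width: 0.432
finger_force: 0.0
```

Call:
{"op": "drive_tool", "data": {
  "plan": [
    {"gripper": 0.57, "translation": [0, 0, 1.5], "rot": [0, 0, 0]},
    {"gripper": 0.57, "translation": [0, 0, 1.3], "rot": [0, 0, 0]},
    {"gripper": 0.57, "translation": [0, 0, 0], "rot": [0, 0, 0]},
    {"gripper": 0.57, "translation": [0, 0, 0], "rot": [0, 0, 0]}
  ]
}}

```text
time: 4.7
tool_pos: [0.5378, -0.2854, 0.1302]
tool_rot: [-0.274, -3.129, -0.001]
force: [-0.4, 0.2, -0.2]
grip_width: 0.426
finger_force: 0.0
```

Run:
```python
from bench import r
import cv2,numpy as np
f=r.grab_frame("top"); g=r.grab_frame("scene")
A=cv2.resize(f["image"][130:230,270:400,::-1],None,fx=3,fy=3,interpolation=cv2.INTER_CUBIC)
B=cv2.resize(g["image"][150:260,270:380,::-1],None,fx=5,fy=5,interpolation=cv2.INTER_CUBIC)[:600]
C=np.zeros((550,390,3),np.uint8);C[:300]=A
cv2.imwrite("pics/at.png",cv2.resize(np.hstack([C,B]),None,fx=.85,fy=.85))
s=r.observe();print(s["time"],s["tool_pos"],s["force"])
```

```text
4.8 [ 0.53840261 -0.28575651  0.131181  ] [ 0.80121337 -0.10582223  1.19127547]
```

View pics/at.png

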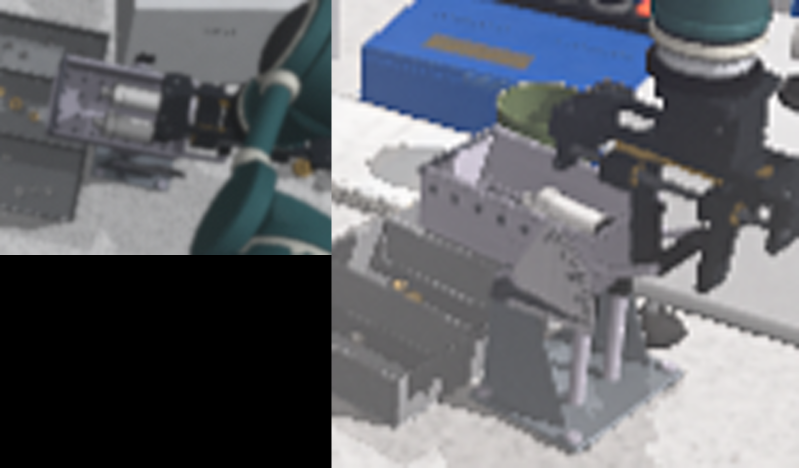

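The bar end (view px 660,270) lies between the two fingers with no contact force. Closing.

Call:
{"op": "drive_tool", "data": {
  "plan": [
    {"gripper": 1, "translation": [0, 0, 0], "rot": [0, 0, 0]},
    {"gripper": 1, "translation": [0, 0, 0], "rot": [0, 0, 0]},
    {"gripper": 1, "translation": [0, 0, 0], "rot": [0, 0, 0]},
    {"gripper": 1, "translation": [0, 0, 0], "rot": [0, 0, 0]},
    {"gripper": 1, "translation": [0, 0, 0], "rot": [0, 0, 0]}
  ],
  "grip_force": 25
}}

```text
time: 5.3
tool_pos: [0.5382, -0.2863, 0.1312]
tool_rot: [0.274, 3.129, -0.002]
force: [-0.5, -3.2, 1.8]
grip_width: 0.167
finger_force: 24.5
```

Call:
{"op": "drive_tool", "data": {
  "plan": [
    {"gripper": 1, "translation": [0, 0.22, -0.43], "rot": [0, 0, 0]},
    {"gripper": 1, "translation": [0, 0.22, -0.42], "rot": [0, 0, 0]},
    {"gripper": 1, "translation": [0, 0.26, -0.41], "rot": [0, 0, 0]},
    {"gripper": 1, "translation": [0, 0.26, -0.4], "rot": [0, 0, 0]},
    {"gripper": 1, "translation": [0, 0, 0], "rot": [0, 0, 0]}
  ]
}}

```text
time: 5.8
tool_pos: [0.5401, -0.2764, 0.1476]
tool_rot: [0.274, 3.129, -0.001]
force: [-0.2, -3.6, -0.1]
grip_width: 0.162
finger_force: 24.7
```

Call:
{"op": "drive_tool", "data": {
  "plan": [
    {"gripper": 1, "translation": [0, 0.29, -0.39], "rot": [0, 0, 0]},
    {"gripper": 1, "translation": [0, 0.29, -0.38], "rot": [0, 0, 0]},
    {"gripper": 1, "translation": [0, 0.32, -0.36], "rot": [0, 0, 0]},
    {"gripper": 1, "translation": [0, 0.32, -0.35], "rot": [0, 0, 0]},
    {"gripper": 1, "translation": [0, 0, 0], "rot": [0, 0, 0]}
  ]
}}

```text
time: 6.3
tool_pos: [0.5426, -0.2627, 0.1622]
tool_rot: [0.274, 3.128, 0.003]
force: [4.2, 0.6, -3.0]
grip_width: 0.165
finger_force: 24.9
```

Call:
{"op": "drive_tool", "data": {
  "plan": [
    {"gripper": 1, "translation": [0, 0.35, -0.33], "rot": [0, 0, 0]},
    {"gripper": 1, "translation": [0, 0.35, -0.32], "rot": [0, 0, 0]},
    {"gripper": 1, "translation": [0, 0.37, -0.3], "rot": [0, 0, 0]},
    {"gripper": 1, "translation": [0, 0.38, -0.29], "rot": [0, 0, 0]},
    {"gripper": 1, "translation": [0, 0, 0], "rot": [0, 0, 0]}
  ]
}}

```text
time: 6.8
tool_pos: [0.5455, -0.2472, 0.1733]
tool_rot: [0.274, 3.128, 0.007]
force: [10.0, 3.6, -8.6]
grip_width: 0.151
finger_force: 25.4
```

Call:
{"op": "drive_tool", "data": {
  "plan": [
    {"gripper": 1, "translation": [0, 0, 0], "rot": [0, 0, 0]},
    {"gripper": 1, "translation": [0, 0, 0], "rot": [0, 0, 0]},
    {"gripper": 1, "translation": [0, 0, 0], "rot": [0, 0, 0]},
    {"gripper": 1, "translation": [0, 0, 0], "rot": [0, 0, 0]},
    {"gripper": 1, "translation": [0, 0, 0], "rot": [0, 0, 0]}
  ]
}}

```text
time: 7.3
tool_pos: [0.5455, -0.2472, 0.1733]
tool_rot: [0.275, 3.128, 0.007]
force: [8.9, 5.0, -8.3]
grip_width: 0.149
finger_force: 25.4
```

Call:
{"op": "drive_tool", "data": {
  "plan": [
    {"gripper": 1, "translation": [0, 0, 0], "rot": [0, 0, 0]},
    {"gripper": 1, "translation": [0, 0, 0], "rot": [0, 0, 0]},
    {"gripper": 1, "translation": [0, 0, 0], "rot": [0, 0, 0]},
    {"gripper": 1, "translation": [0, 0, 0], "rot": [0, 0, 0]},
    {"gripper": 1, "translation": [0, 0, 0], "rot": [0, 0, 0]}
  ]
}}

```text
time: 7.8
tool_pos: [0.5455, -0.2472, 0.1733]
tool_rot: [0.275, 3.128, 0.007]
force: [8.7, 4.0, -8.2]
grip_width: 0.154
finger_force: 25.4
```

Call:
{"op": "drive_tool", "data": {
  "plan": [
    {"gripper": 1, "translation": [0, 0, 0], "rot": [0, 0, 0]},
    {"gripper": 1, "translation": [0, 0, 0], "rot": [0, 0, 0]},
    {"gripper": 1, "translation": [0, 0, 0], "rot": [0, 0, 0]},
    {"gripper": 1, "translation": [0, 0, 0], "rot": [0, 0, 0]},
    {"gripper": 1, "translation": [0, 0, 0], "rot": [0, 0, 0]}
  ]
}}

```text
time: 8.3
tool_pos: [0.5455, -0.2472, 0.1732]
tool_rot: [0.275, 3.128, 0.007]
force: [9.2, 4.4, -8.4]
grip_width: 0.156
finger_force: 25.4
```

Call:
{"op": "drive_tool", "data": {
  "plan": [
    {"gripper": 1, "translation": [0, 0, 0], "rot": [0, 0, 0]},
    {"gripper": 1, "translation": [0, 0, 0], "rot": [0, 0, 0]},
    {"gripper": 1, "translation": [0, 0, 0], "rot": [0, 0, 0]},
    {"gripper": 1, "translation": [0, 0, 0], "rot": [0, 0, 0]},
    {"gripper": 1, "translation": [0, 0, 0], "rot": [0, 0, 0]}
  ]
}}

```text
time: 8.8
tool_pos: [0.5455, -0.2471, 0.1733]
tool_rot: [0.275, 3.128, 0.007]
force: [8.6, 4.2, -8.5]
grip_width: 0.159
finger_force: 25.4
```

Run:
```python
from bench import r
import cv2,numpy as np
f=r.grab_frame("top"); g=r.grab_frame("scene")
A=cv2.resize(f["image"][130:230,235:365,::-1],None,fx=3,fy=3,interpolation=cv2.INTER_CUBIC)
B=cv2.resize(g["image"][150:260,245:355,::-1],None,fx=5,fy=5,interpolation=cv2.INTER_CUBIC)
C=np.zeros((550,390,3),np.uint8);C[:300]=A
cv2.imwrite("pics/tip.png",cv2.resize(np.hstack([C,B]),None,fx=.85,fy=.85))
print([(d["point"],round(d["confidence"],2)) for x in(f,g) for d in r.spot_in(x,"transducer_a")])
s=r.observe();print(s["time"],s["tool_pos"],s["force"])
```

```text
[([0.5656, -0.0579, 0.0337], 0.62), ([0.5949, -0.0704, 0.0251], 0.57), ([0.5566, -0.0754, 0.0367], 0.51)]
9.0 [ 0.54548541 -0.24718314  0.17328218] [ 9.08869239  4.19928237 -7.32148014]
```

View pics/tip.png

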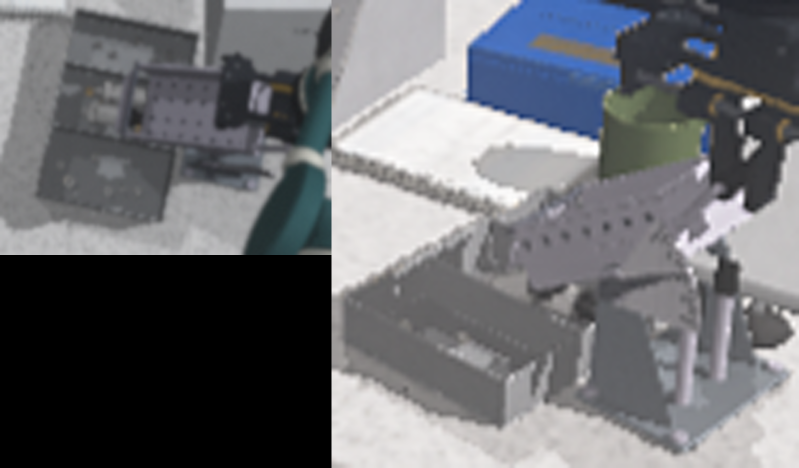

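Tilt is about 30° (bar up 42 mm, forward 40 mm), the pan floor is empty, and both transducers are in the middle compartment (z about 0.03). Returning along the same arc.

Call:
{"op": "drive_tool", "data": {
  "plan": [
    {"gripper": 1, "translation": [0, -0.38, 0.29], "rot": [0, 0, 0]},
    {"gripper": 1, "translation": [0, -0.37, 0.3], "rot": [0, 0, 0]},
    {"gripper": 1, "translation": [0, -0.35, 0.32], "rot": [0, 0, 0]},
    {"gripper": 1, "translation": [0, -0.35, 0.33], "rot": [0, 0, 0]},
    {"gripper": 1, "translation": [0, 0, 0], "rot": [0, 0, 0]}
  ]
}}

```text
time: 9.5
tool_pos: [0.5428, -0.261, 0.1614]
tool_rot: [0.275, 3.129, 0.009]
force: [6.7, 6.3, -4.6]
grip_width: 0.151
finger_force: 25.0
```

Call:
{"op": "drive_tool", "data": {
  "plan": [
    {"gripper": 1, "translation": [0, -0.32, 0.35], "rot": [0, 0, 0]},
    {"gripper": 1, "translation": [0, -0.32, 0.36], "rot": [0, 0, 0]},
    {"gripper": 1, "translation": [0, -0.29, 0.38], "rot": [0, 0, 0]},
    {"gripper": 1, "translation": [0, -0.29, 0.39], "rot": [0, 0, 0]},
    {"gripper": 1, "translation": [0, 0, 0], "rot": [0, 0, 0]}
  ]
}}

```text
time: 10.0
tool_pos: [0.5404, -0.2731, 0.1468]
tool_rot: [0.275, 3.129, 0.009]
force: [6.7, 6.1, -3.9]
grip_width: 0.144
finger_force: 25.0
```

Call:
{"op": "drive_tool", "data": {
  "plan": [
    {"gripper": 1, "translation": [0, -0.26, 0.4], "rot": [0, 0, 0]},
    {"gripper": 1, "translation": [0, -0.26, 0.41], "rot": [0, 0, 0]},
    {"gripper": 1, "translation": [0, -0.22, 0.42], "rot": [0, 0, 0]},
    {"gripper": 1, "translation": [0, -0.22, 0.43], "rot": [0, 0, 0]},
    {"gripper": 1, "translation": [0, 0, 0], "rot": [0, 0, 0]}
  ]
}}

```text
time: 10.5
tool_pos: [0.5386, -0.2829, 0.1305]
tool_rot: [-0.275, -3.129, -0.008]
force: [4.3, 4.6, -2.6]
grip_width: 0.148
finger_force: 25.1
```

Call:
{"op": "drive_tool", "data": {
  "plan": [
    {"gripper": 1, "translation": [0, 0, 0.1], "rot": [0, 0, 0]},
    {"gripper": 1, "translation": [0, 0, 0], "rot": [0, 0, 0]},
    {"gripper": 1, "translation": [0, 0, 0], "rot": [0, 0, 0]}
  ]
}}

```text
time: 10.8
tool_pos: [0.5386, -0.283, 0.1301]
tool_rot: [0.275, 3.129, 0.007]
force: [3.1, 5.1, 0.1]
grip_width: 0.14
finger_force: 25.0
```

Call:
{"op": "drive_tool", "data": {
  "plan": [
    {"gripper": 1, "translation": [0, -0.2, 0.15], "rot": [0, 0, 0]},
    {"gripper": 1, "translation": [0, -0.1, 0.15], "rot": [0, 0, 0]},
    {"gripper": 1, "translation": [0, 0, 0], "rot": [0, 0, 0]},
    {"gripper": 1, "translation": [0, 0, 0], "rot": [0, 0, 0]}
  ]
}}

```text
time: 11.2
tool_pos: [0.5382, -0.2847, 0.1267]
tool_rot: [-0.276, -3.129, -0.01]
force: [4.9, 9.6, -0.5]
grip_width: 0.146
finger_force: 25.0
```

Run:
```python
from bench import r
import cv2,numpy as np
g=r.grab_frame("scene"); f=r.grab_frame("top")
old=cv2.imread("pics/scene0.png")
x=lambda im:cv2.resize(im[170:250,275:355],None,fx=5,fy=5,interpolation=cv2.INTER_CUBIC)
cv2.imwrite("pics/lev.png",np.hstack([x(old),x(g["image"][:,:,::-1])]))
cv2.imwrite("pics/top_lev.png",f["image"][:,:,::-1])
s=r.observe();print(s["time"],s["tool_pos"],s["force"],s["wrist_torque"])
```

```text
11.3 [ 0.53816774 -0.28470114  0.12668282] [ 5.11711733  8.50773533 -0.93070008] [ 1.44975361 -0.69053444 -0.05819578]
```

View pics/lev.png

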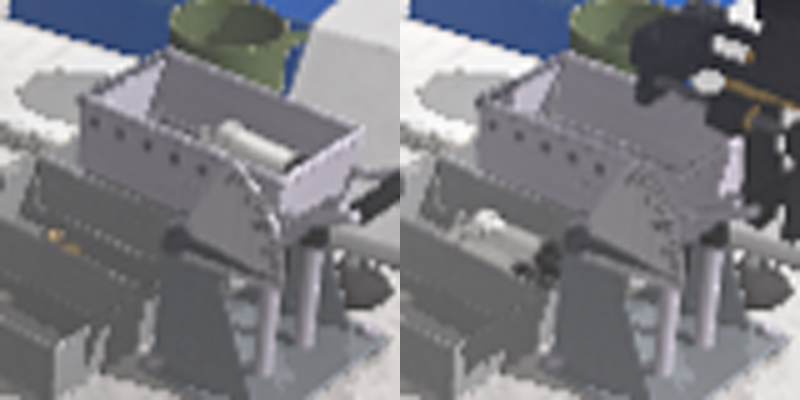

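The pan's rim and handle arms match their starting pixels (lip corner 80,100), so it looks level. Releasing.

Call:
{"op": "drive_tool", "data": {
  "plan": [
    {"gripper": 0.57, "translation": [0, 0, 0], "rot": [0, 0, 0]},
    {"gripper": 0.57, "translation": [0, 0, 0], "rot": [0, 0, 0]},
    {"gripper": 0.57, "translation": [0, 0, 0], "rot": [0, 0, 0]},
    {"gripper": 0.57, "translation": [0, 0, 0], "rot": [0, 0, 0]},
    {"gripper": 0.57, "translation": [0, 0, 0], "rot": [0, 0, 0]}
  ]
}}

```text
time: 11.8
tool_pos: [0.5373, -0.2887, 0.1268]
tool_rot: [-0.275, -3.129, -0.0]
force: [0.5, 0.5, -0.4]
grip_width: 0.431
finger_force: 0.0
```

Call:
{"op": "drive_tool", "data": {
  "plan": [
    {"gripper": 0.57, "translation": [0, 0, -1], "rot": [0, 0, 0]},
    {"gripper": 0.57, "translation": [0, 0, -2], "rot": [0, 0, 0]},
    {"gripper": 0.57, "translation": [0, 0, -3], "rot": [0, 0, 0]},
    {"gripper": 0.57, "translation": [0, 0, -4], "rot": [0, 0, 0]},
    {"gripper": 0.57, "translation": [0, 0, -4], "rot": [0, 0, 0]}
  ]
}}

```text
time: 12.3
tool_pos: [0.5371, -0.2884, 0.2684]
tool_rot: [-0.275, -3.129, -0.0]
force: [0.1, -0.3, 1.1]
grip_width: 0.43
finger_force: 0.0
```

Run:
```python
from bench import r
import cv2,numpy as np
g=r.grab_frame("scene"); f=r.grab_frame("top")
old=cv2.imread("pics/scene0.png");new=np.ascontiguousarray(g["image"][:,:,::-1])
x=lambda im:cv2.resize(im[170:250,275:355],None,fx=5,fy=5,interpolation=cv2.INTER_CUBIC)
cv2.imwrite("pics/fin.png",np.hstack([x(old),x(new)]))
def m(x0,y0,x1,y1,k=8):
    t=cv2.resize(old[y0:y1,x0:x1],None,fx=k,fy=k,interpolation=cv2.INTER_CUBIC)
    s=cv2.resize(new[y0-5:y1+5,x0-5:x1+5],None,fx=k,fy=k,interpolation=cv2.INTER_CUBIC)
    _,v,_,l=cv2.minMaxLoc(cv2.matchTemplate(s,t,cv2.TM_CCOEFF_NORMED));print(round(v,3),l[0]/k-5,l[1]/k-5)
m(343,198,364,217); m(287,182,305,202); m(320,225,350,245)
for z in(f,g): print([(d["point"],round(d["confidence"],2)) for d in r.spot_in(z,"transducer_a")])
s=r.observe();print(s["time"],s["tool_pos"],s["force"])
```

```text
0.977 -0.25 -1.125
0.941 -0.375 0.5
0.998 0.0 0.0
[([0.3489, -0.2624, 0.0065], 0.48), ([0.5954, -0.0718, 0.0236], 0.45), ([0.5618, -0.1748, 0.1136], 0.41)]
[([0.5855, -0.0967, 0.0236], 0.64)]
12.5 [ 0.53825058 -0.28904283  0.26907794] [-0.1331233   0.13479211 -0.3016477 ]
```

View pics/fin.png

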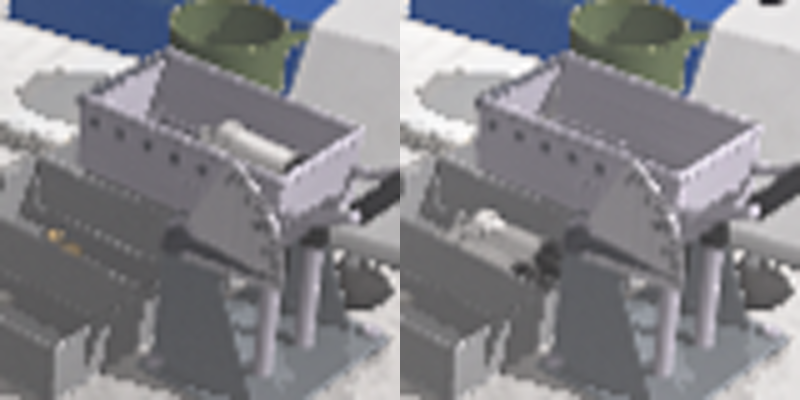

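Both transducers are in the tray, but the handle sits about 1 px high (about 1.5° off level). I'll press the bar down onto its rests with shut fingertips.

Call:
{"op": "drive_tool", "data": {
  "plan": [
    {"gripper": 1, "translation": [0, 0, 0], "rot": [0, 0, 0]},
    {"gripper": 1, "translation": [0, 0, 0], "rot": [0, 0, 0]},
    {"gripper": 1, "translation": [0, 0, 0], "rot": [0, 0, 0]},
    {"gripper": 1, "translation": [0, 0, 4], "rot": [0, 0, 0]},
    {"gripper": 1, "translation": [0, 0, 3], "rot": [0, 0, 0]}
  ]
}}

```text
time: 13.0
tool_pos: [0.5373, -0.2884, 0.1952]
tool_rot: [-0.274, -3.129, -0.0]
force: [0.8, 0.2, -1.3]
grip_width: 0.007
finger_force: 0.0
```

Call:
{"op": "drive_tool", "data": {
  "plan": [
    {"gripper": 1, "translation": [0, 0, 1.5], "rot": [0, 0, 0]},
    {"gripper": 1, "translation": [0, 0, 1.5], "rot": [0, 0, 0]},
    {"gripper": 1, "translation": [0, 0, 0.2], "rot": [0, 0, 0]},
    {"gripper": 1, "translation": [0, 0, 0], "rot": [0, 0, 0]}
  ]
}}

```text
time: 13.4
tool_pos: [0.5378, -0.2886, 0.165]
tool_rot: [0.274, 3.129, -0.0]
force: [0.7, 0.4, 0.1]
grip_width: 0.003
finger_force: 0.0
```

Call:
{"op": "drive_tool", "data": {
  "plan": [
    {"gripper": 1, "translation": [0, 0, 0.2], "rot": [0, 0, 0]},
    {"gripper": 1, "translation": [0, 0, 0.2], "rot": [0, 0, 0]},
    {"gripper": 1, "translation": [0, 0, 0], "rot": [0, 0, 0]}
  ]
}}

```text
time: 13.7
tool_pos: [0.5379, -0.2887, 0.1614]
tool_rot: [0.274, 3.128, -0.001]
force: [-0.2, -0.2, 0.8]
grip_width: 0.004
finger_force: 0.4
```

Call:
{"op": "drive_tool", "data": {
  "plan": [
    {"gripper": 1, "translation": [0, 0, 0.15], "rot": [0, 0, 0]},
    {"gripper": 1, "translation": [0, 0, 0.1], "rot": [0, 0, 0]},
    {"gripper": 1, "translation": [0, 0, 0], "rot": [0, 0, 0]}
  ]
}}

```text
time: 14.0
tool_pos: [0.5378, -0.2897, 0.1593]
tool_rot: [0.274, 3.128, -0.004]
force: [-1.4, -2.8, 4.5]
grip_width: 0.001
finger_force: 2.5
```

Call:
{"op": "drive_tool", "data": {
  "plan": [
    {"gripper": 1, "translation": [0, 0, 0.1], "rot": [0, 0, 0]},
    {"gripper": 1, "translation": [0, 0, 0.1], "rot": [0, 0, 0]},
    {"gripper": 1, "translation": [0, 0, 0], "rot": [0, 0, 0]}
  ]
}}

```text
time: 14.3
tool_pos: [0.5379, -0.29, 0.1582]
tool_rot: [0.274, 3.128, -0.004]
force: [-3.4, -2.5, 9.0]
grip_width: 0.001
finger_force: 4.4
```

Call:
{"op": "drive_tool", "data": {
  "plan": [
    {"gripper": 1, "translation": [0, 0, 0.1], "rot": [0, 0, 0]},
    {"gripper": 1, "translation": [0, 0, 0.1], "rot": [0, 0, 0]},
    {"gripper": 1, "translation": [0, 0, 0], "rot": [0, 0, 0]}
  ]
}}

```text
time: 14.6
tool_pos: [0.5381, -0.2901, 0.1581]
tool_rot: [0.274, 3.127, -0.005]
force: [-6.4, -1.9, 16.9]
grip_width: 0.005
finger_force: 8.4
```

Call:
{"op": "drive_tool", "data": {
  "plan": [
    {"gripper": 1, "translation": [0, 0, -1], "rot": [0, 0, 0]},
    {"gripper": 1, "translation": [0, 0, -4], "rot": [0, 0, 0]},
    {"gripper": 1, "translation": [0, 0, -4], "rot": [0, 0, 0]},
    {"gripper": 1, "translation": [0, 0, -3], "rot": [0, 0, 0]},
    {"gripper": 1, "translation": [0, 0, 0], "rot": [0, 0, 0]}
  ]
}}

```text
time: 15.1
tool_pos: [0.5402, -0.2894, 0.28]
tool_rot: [0.273, 3.121, -0.005]
force: [-0.0, 0.5, 0.7]
grip_width: 0.009
finger_force: 0.0
```

Run:
```python
from bench import r
import cv2,numpy as np
g=r.grab_frame("scene"); f=r.grab_frame("top")
old=cv2.imread("pics/scene0.png");new=np.ascontiguousarray(g["image"][:,:,::-1])
def m(x0,y0,x1,y1,k=8):
    t=cv2.resize(old[y0:y1,x0:x1],None,fx=k,fy=k,interpolation=cv2.INTER_CUBIC)
    s=cv2.resize(new[y0-5:y1+5,x0-5:x1+5],None,fx=k,fy=k,interpolation=cv2.INTER_CUBIC)
    _,v,_,l=cv2.minMaxLoc(cv2.matchTemplate(s,t,cv2.TM_CCOEFF_NORMED));print(round(v,3),l[0]/k-5,l[1]/k-5)
m(343,198,364,217); m(287,182,305,202); m(320,225,350,245)
x=f["image"][120:230,225:335,::-1]; y=g["image"][170:250,255:365,::-1]
cv2.imwrite("pics/end.png",np.vstack([cv2.resize(x[:60],(550,300),interpolation=cv2.INTER_CUBIC),cv2.resize(y[:60],(550,300),interpolation=cv2.INTER_CUBIC)]))
s=r.observe();print(s["time"],s["tool_pos"],s["force"])
```

```text
0.999 0.0 0.0
0.974 0.0 0.0
0.999 0.0 0.0
15.2 [ 0.53782704 -0.28822518  0.27434606] [0.17254441 0.54095471 0.52855643]
```

View pics/end.png

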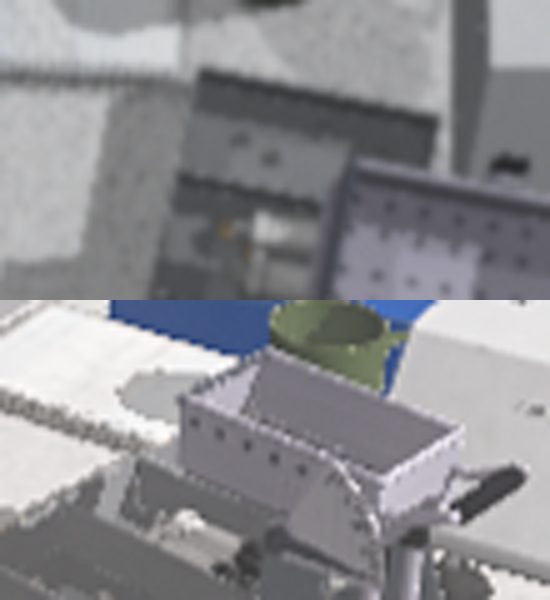

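The handle, lip and stand patches show zero pixel shift from the start, so the pan is level. Both transducers lie side by side in the tray's middle compartment, and the gripper is clear.

```bash
python3 -c "
from bench import r
print(r.finish_job())"
```

```text
the job is handed in; nothing more can be done
None
```

I tipped the pan to about 30° and held it about 2 s until both transducers slid into the grey tray, then pressed it fully level on its rests, let go and handed the job in at about 15 s; no verdict came back.

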